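# Screw the hold-down home on the wood strip

## Robot

A 7-joint arm with a two-finger parallel gripper is mounted at the origin on a cart in front of the work surface, level with it; the furniture and walls round the work are solid. World frame = base frame: x ahead of the robot, y to its left, z up, the work surface at z = 0. Lengths are in m, angles in degrees, forces in N, time in s.
With the tool pointing down it reaches from about 0.4 to 0.85 m from the base axis. Payload 6.9 kg.
Tool frame: the origin (TCP) lies at the very end of the fingers, on their centre line; the grasp point (between the pads) lies 19 mm behind it (ctrl.grip_depth is the distance from the TCP to the grasp point, in m); z points along the fingers, y is the line along which they close (so a half turn about z gives the same grasp; the last joint's range is limited). The gripper opens to 85 mm and grips with 20 to 120 N. Pads are 22 mm wide; open, the fingers measure 114 mm over their backs; the gripper's body (76 mm by 85 mm) begins 54 mm behind the grasp point. The pads swing forward as they close: fully open they stand 13 mm farther back than shut.
Start: joints at [-59.674, 29.078, -13.613, 85.955, 7.202, 65.827, -8.869], TCP at [0.257, 0.57, 0.231] pointing down, gripper open.
Joint ranges: [-176.47, 176.47], [-13.61, 117.27], [-81.72, 77.17], [0.22, 143.17], [-87.28, 267.28], [10, 112.55], [-165.47, 165.47]. Speed limits (degrees/s): [136.94, 136.94, 180, 180, 180, 180, 180].

## Interface

Orientations are given as a 3x3 rotation matrix whose columns are the frame's x, y, z axes.
In Python, from station import ctrl, jaws, viewer, order gives the robot as it stands. Calls block until the motion is done:
- ctrl.reach(position, orientation): joint-space move of the TCP to a pose.
- ctrl.line_to(position, rot=None, rate=0.15, threshold=None): straight line of the TCP; rot=None keeps the orientation; rate is the mean speed in m/s. With threshold (N) it stops when the force on the tool has changed by that much, and returns True; else False.
- ctrl.set_joints(angles): joint-space move.
- jaws.grip(opening): finger opening in m; the grip force is fixed at half the most; returns when the fingers have stopped.
- ctrl.wait(seconds).
- ctrl.inverse_kinematics(position, orientation): joint angles nearest the present ones, or None.
- viewer.grab_frame(name): name is "side" or "top" or "wrist"; returns the picture (384x512x3 uint8, red, green, blue); there is no depth.
- viewer.calibration(name): a dict with "K" (3x3 intrinsics, pixels), "k1" (the pictures are not rectified: a ray, as slopes to the right and down, at radius r is drawn at 1 + k1 r^2 times it, then the intrinsics apply), "rvec" (rotation vector, rad) and "tvec" (3), from world to camera coordinates, as OpenCV has them. Camera axes: x right, y down, z forward; pixel columns grow to the right and rows downward; lengths in m; the calibration is good to about 2 mm. A picture is of the moment at which its call begins: read the wrist's pose just before it. calibration takes no time and is no camera call; for the wrist camera it gives the pose at the moment of the call.
A pose or a line that the arm cannot do raises ctrl.Unreachable and nothing moves.
- order.sign_off(): hands the job in; it is judged then, once.
Readings, each from a call of its own:
- ctrl.read_time_s(): time.
- ctrl.read_joint_pos(): joint angles.
- ctrl.read_dq(): joint speeds.
- ctrl.read_tau(): joint torques, N m.
- ctrl.read_eef_pos(): TCP position.
- ctrl.read_tool_rot(): TCP orientation.
- ctrl.read_force(): force on the tool from outside, world axes, zero at the start.
- ctrl.read_ft_torque(): the same for the moment, N m.
- ctrl.read_gripper_width(): finger opening in m.
- ctrl.read_grasp_force(): force on a finger pad.
Only numpy, scipy, OpenCV 4.12 (cv2) and the standard library are available. Lean on these libraries where they do the work, as an engineer would, in place of code of your own. Each camera call takes 0.05 s, during which the arm holds its last target. There are 200 camera calls.

## Task

Two screw hold-downs stand on the bench and a wooden strip lies under one of them. Screw the round knob of that hold-down clockwise, letting go and regripping as needed, until it is fully home and its foot clamps the strip. Leave the strip where it lies and do not screw the other hold-down.

Things in the scene. Friction and masses are not known exactly. Their poses are not given: they have to be found in the camera images.
- work_foot: round steel foot, 26 mm across, at the lower end of the screw of the hold-down over the strip; origin: centre of its underside, on the screw axis. Goes up and down, does not turn. On the same axis is the knob: ribbed round black head, 37 mm across, from 40.5 to 66.5 mm above it, on a steel collar 21 mm across, 10 mm high. Underside 27 to 28 mm above the bench at the start, 19.5 to 20 when home.
- work_knob (a joint): turn of that hold-down's knob, rad, growing clockwise seen from above; the screw goes down 7.5 mm a turn (1.19 mm per rad). Starts between 0 and 0.6; fully home is a hard stop at 7.0, the collar then down on the bridge's boss and the head's top 86 mm above the bench. A little stiff (0.12 N m, 0.2 as the foot bites in the last 0.4 rad), stays where left, can be gripped at any angle.
- idle_knob (a joint): the same for the other, equal hold-down 0.2 to 0.5 m to one side, with nothing under it; starts between 0 and 0.6; leave it alone. Each hold-down has a fixed dark steel bridge over two bolted feet: 40 mm wide, 168 mm long, 36 mm clear below the bar, bar top 46 mm and boss top (33 mm across, round the screw) 50 mm above the bench.
- strip: pale poplar strip, 45 x 260 x 20 mm, lying loose flat on the bench and passing lengthwise through the hold-down under its foot. Origin: centre of its underside; its y axis runs along its length.
Things that resemble listed ones, but are neither listed nor needed, are in the scene too. Leave any blue look-alike of the part that bears work_foot alone.

How it is judged (in metres and radians):
At the end, for the whole second after the job is handed in: The knob of the hold-down over the strip is screwed home (joint above 6.6 of 7.0 rad) and its foot presses on the strip with more than 1 N; the other knob still reads below 1.0 rad; the strip lies at rest within 20 mm of where it was (value of joint work_knob above 6.6 rad and contact force between work_foot and strip above 1 N and value of joint idle_knob below 1 rad and distance of strip from where it was at the start of the episode below 0.02 m and linear speed of strip below 0.02 m/s); the robot touches nothing.
It fails at once if the other hold-down's knob is screwed down (beyond 1.0 rad) (value of joint idle_knob above 1 rad).
It fails at once if the strip is shoved more than 30 mm (distance of strip from where it was at the start of the episode above 0.03 m).
It also fails if it takes over 61 s, if anything falls off the work surface, if the arm or the gripper's body presses on something with over 40 N, if the wrist force passes 120 N, or if a joint passes its speed limit or range.

## Working session

There is one attempt and no reset: what is moved stays moved. The work goes in short steps, each a Python script; the robot and the scene stay as the last script left them, time stands still between calls to the robot, and variables do not carry over. Pictures are saved under pics/ and viewed, at most 10 in all, crops included, and the job is handed in when it is done.

```bash
mkdir -p pics; ls; python3 - <<'E'
from station import ctrl,jaws,viewer
import cv2,numpy as np
for n in("side","top"):
    f=viewer.grab_frame(n); cv2.imwrite(f"pics/{n}0.png",f[...,::-1]); c=viewer.calibration(n); print(n,c)
print(ctrl.read_time_s(),ctrl.grip_depth)
E
```

```text
pics
side {'K': array([[414.58952324,   0.        , 252.55682958],
       [  0.        , 414.58952324, 190.10817537],
       [  0.        ,   0.        ,   1.        ]]), 'k1': -0.10206340484816302, 'rvec': array([ 2.2496496 , -0.63498694,  0.30467868]), 'tvec': array([-0.45150405,  0.22430266,  0.75260763])}
top {'K': array([[407.17472353,   0.        , 252.71527757],
       [  0.        , 407.17472353, 191.97730641],
       [  0.        ,   0.        ,   1.        ]]), 'k1': 0.00919671176298962, 'rvec': array([ 2.11165909, -2.16766904,  0.18769323]), 'tvec': array([0.00123723, 0.52070541, 0.88985981])}
0.1 0.0187
```

View pics/side0.png

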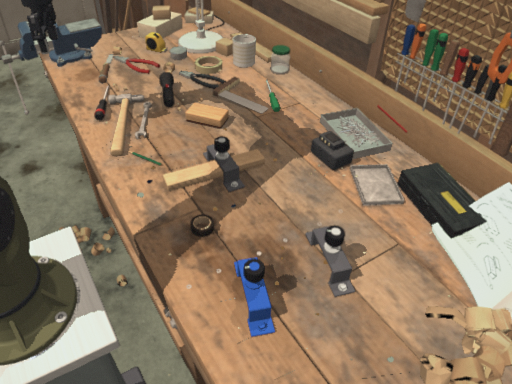

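View pics/top0.png

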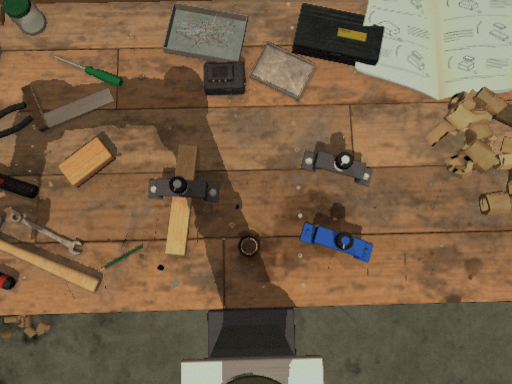

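The side view shows the work hold-down on the strip, with its knob at about (222,145); in the top view it is at about (178,184). The idle one is at (335,236) side and (344,160) top. The blue look-alike and a loose ring nut near (249,246) top are to be left alone. Next I'll segment the black heads and triangulate.

```bash
cat > h.py <<'E'
from station import ctrl,jaws,viewer,order
import cv2,numpy as np
def blob(img,seed,r=22,thr=45):
    "centre of the dark blob (max channel < thr) nearest to the seed pixel"
    m=(img.max(2)<thr).astype(np.uint8); w=np.zeros_like(m); cv2.circle(w,tuple(map(int,seed)),r,1,-1)
    m=cv2.morphologyEx(m&w,cv2.MORPH_OPEN,np.ones((3,3),np.uint8))
    cs,_=cv2.findContours(m,cv2.RETR_EXTERNAL,cv2.CHAIN_APPROX_NONE)
    c=max(cs,key=cv2.contourArea); return cv2.minEnclosingCircle(c),cv2.contourArea(c),cv2.boundingRect(c),c
def ray(c,p):
    s0=np.array([(p[0]-c["K"][0,2])/c["K"][0,0],(p[1]-c["K"][1,2])/c["K"][1,1]]); s=s0.copy()
    for _ in range(20): s=s0/(1+c["k1"]*(s@s))
    R=cv2.Rodrigues(c["rvec"])[0]; d=R.T@np.array([*s,1]); return -R.T@c["tvec"],d/np.linalg.norm(d)
def onz(c,p,z):
    o,d=ray(c,p); return o+d*(z-o[2])/d[2]
def tri(*rs):
    A=[np.eye(3)-np.outer(d,d) for o,d in rs]; X=np.linalg.solve(sum(A),sum(a@o for a,(o,d) in zip(A,rs)))
    return X,[np.linalg.norm(a@(X-o)) for a,(o,d) in zip(A,rs)]
E
python3 - <<'E'
from h import *
out=[]
for n,s,i in(("side",(222,145),(335,236)),("top",(178,184),(344,160))):
    im=cv2.imread(f"pics/{n}0.png")
    for q in(s,i):
        for t in(35,45,55):print(n,t,blob(im,q,18,t)[:3])
    x,y=s; out.append(cv2.resize(im[y-30:y+30,x-40:x+40],None,fx=6,fy=6,interpolation=cv2.INTER_CUBIC))
cv2.imwrite("pics/crop0.png",np.hstack(out)[:, :] if 0 else cv2.resize(np.hstack(out),(800,300)))
C={n:viewer.calibration(n) for n in("side","top")}
print(tri(ray(C["side"],(222,143)),ray(C["top"],(178,184))),tri(ray(C["side"],(335,234)),ray(C["top"],(344,160))))
E
```

```text
side 35 (((221.3076934814453, 145.0), 6.984867095947266), 95.5, (215, 142, 14, 10))
side 45 (((221.5, 144.5), 7.382511615753174), 103.5, (215, 141, 14, 11))
side 55 (((221.5, 144.5), 7.905794143676758), 116.5, (215, 140, 14, 13))
side 35 (((334.0, 238.5), 8.381627082824707), 88.0, (326, 236, 17, 10))
side 45 (((333.5, 238.0), 9.013978004455566), 130.0, (325, 233, 18, 14))
side 55 (((334.25, 236.75), 9.519816398620605), 167.5, (325, 233, 19, 14))
top 35 (((179.5, 185.5), 7.382511615753174), 68.5, (176, 179, 11, 14))
top 45 (((178.66000366210938, 185.0500030517578), 8.383305549621582), 89.0, (175, 177, 12, 17))
top 55 (((184.72535705566406, 186.54225158691406), 11.674210548400879), 208.5, (175, 177, 21, 20))
top 35 (((339.0, 163.0), 6.403224468231201), 23.0, (335, 158, 9, 11))
top 45 (((342.7592468261719, 160.84567260742188), 8.316853523254395), 78.5, (335, 153, 15, 16))
top 55 (((343.252197265625, 160.10177612304688), 9.215509414672852), 97.5, (335, 152, 18, 17))
(array([0.53620463, 0.15048057, 0.08687987]), [np.float64(0.0011723686338913067), np.float64(0.0011723686338913312)]) (array([ 0.58088895, -0.21640181,  0.08720555]), [np.float64(0.0012185771193667847), np.float64(0.0012185771193666596)])
```

View pics/crop0.png

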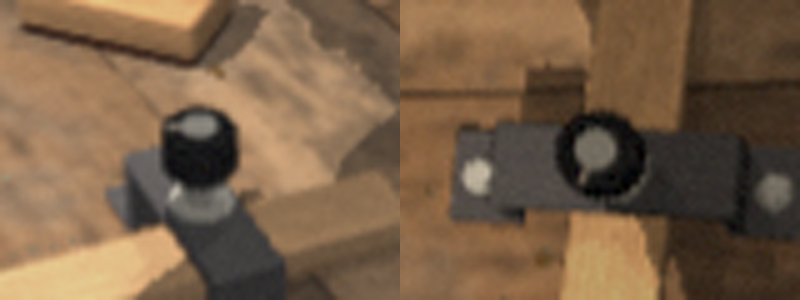

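The crops show the black knob with a grey cap disc on top, at about side (222,140) and top (177.4,183.6). Next I'll move above it, read the j7 range, and refine with the wrist camera.

```bash
cat >> h.py <<'E'
def rot(yaw):  # tool down, tool y axis at yaw (deg) from world x
    a=np.radians(yaw); y=np.array([np.cos(a),np.sin(a),0]); z=np.array([0,0,-1.]); return np.c_[np.cross(y,z),y,z]
def cap(im,seed=None):
    "grey, unsaturated disc ringed by black: candidates as centre, area"
    mx,mn=im.max(2).astype(int),im.min(2).astype(int)
    m=((mx-mn<30)&(mx>85)).astype(np.uint8); n,l,st,ce=cv2.connectedComponentsWithStats(m)
    return [(ce[i].round(1),st[i]) for i in range(1,n) if st[i,4]>20 and (seed is None or np.hypot(*(ce[i]-seed))<9)]
E
python3 - <<'E'
from h import *
C={n:viewer.calibration(n) for n in("side","top")}
ps=[]
for n,s in(("side",(222,140)),("top",(177.4,183.6))): print(n,cap(cv2.imread(f"pics/{n}0.png"),s))
X,e=tri(ray(C["side"],(222,140)),ray(C["top"],(177.4,183.6))); print(X,e)
for y in range(-180,180,30):
    q=ctrl.inverse_kinematics([X[0],X[1],.2],rot(y)); print(y,None if q is None else np.round(q,1))
ctrl.reach([X[0],X[1],.22],rot(90))
c=viewer.calibration("wrist");f=viewer.grab_frame("wrist");cv2.imwrite("pics/w1.png",f[...,::-1]);np.save("w1.npy",c)
R=cv2.Rodrigues(c["rvec"])[0];print(-R.T@c["tvec"],R[2],ctrl.read_joint_pos(),ctrl.read_time_s())
p=cv2.projectPoints(X[None],c["rvec"],c["tvec"],c["K"],np.array([c["k1"],0,0,0]))[0];print(p)
E
```

```text
side [(array([220.9, 139.7]), array([216, 138,   9,   5,  30], dtype=int32))]
top [(array([176.5, 183.6]), array([173, 180,   8,  10,  52], dtype=int32))]
[0.53574556 0.14999858 0.0961866 ] [np.float64(0.0016103770736213485), np.float64(0.0016103770736214356)]
-180 [  6.1  27.5 -37.   99.   18.8  59.8 142.7]
-150 [ -55.6   38.7   66.    99.8  -38.2   67.5 -128.5]
-120 [-55.6  38.7  66.   99.8 -38.2  67.5 -98.5]
-90 [-36.5  26.5  27.8  99.6 -14.3  57.4 -93.4]
-60 [-32.1  25.6  21.   99.5 -10.6  56.9 -67.2]
-30 [-28.6  25.   15.5  99.5  -7.8  56.6 -40.2]
0 [-23.5  24.5   7.9  99.4  -3.9  56.4 -14.1]
30 [-18.5  24.3   0.5  99.3  -0.3  56.4  12.1]
60 [-13.6  24.3  -6.8  99.3   3.3  56.6  38.4]
90 [ -9.6  24.6 -12.7  99.2   6.2  56.9  65.4]
120 [ -4.   25.2 -21.   99.1  10.4  57.6  91.2]
150 [  0.9  26.1 -28.6  99.1  14.3  58.5 117.2]
[0.46082152 0.15068392 0.36142187] [ 2.94073097e-01  4.71145620e-04 -9.55782816e-01] [ -9.81265907  23.48909614 -12.45511306  97.50045877   5.68019237
  59.61569999  65.96076695] 1.9833
[[[255.15667383 184.18291708]]]
```

View pics/w1.png

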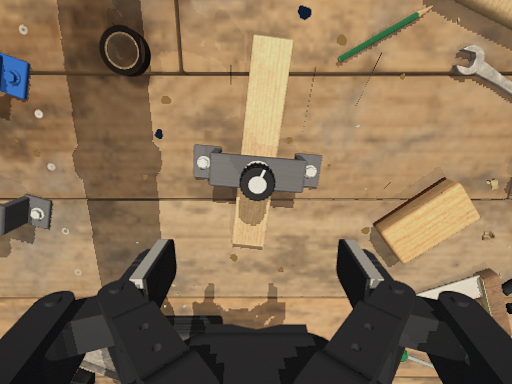

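The wrist view shows the cap of the work knob at about (258,183), against (255,184) predicted, so about 2 mm off. I'll take a second wrist view from another azimuth and combine the rays.

```bash
python3 - <<'E'
from h import *
ctrl.reach([.536,.151,.2],rot(-20))
c2=viewer.calibration("wrist");f=viewer.grab_frame("wrist")[...,::-1].copy();cv2.imwrite("pics/w2.png",f)
c1=np.load("w1.npy",allow_pickle=True).item();w1=cv2.imread("pics/w1.png")
X0=np.array([.5357,.15,.094]);rs=[]
def outer(im,s):  # dark head outline, cap filled
    return blob(im,s,34,60)
for c,im in((c1,w1),(c2,f)):
    s=cv2.projectPoints(X0[None],c["rvec"],c["tvec"],c["K"],np.array([c["k1"],0,0,0]))[0].ravel()
    cc=[k for k in cap(im) if np.hypot(*(k[0]-s))<14];print(s,cc)
    x=max(cc,key=lambda k:k[1][4])[1]; p=(x[0]+(x[2]-1)/2,x[1]+(x[3]-1)/2); rs.append(ray(c,p)); print(p,onz(c,p,.094))
C={n:viewer.calibration(n) for n in("side","top")}
print(tri(*rs)); print(tri(*rs,ray(C["side"],(222,140)),ray(C["top"],(177.4,183.6))))
s=s.astype(int);y,x=max(s[1]-50,0),max(s[0]-65,0)
y1,x1=161,236
cv2.imwrite("pics/crop1.png",cv2.resize(np.hstack([w1[133:233,192:322],f[y:y+100,x:x+130]]),(780,300),interpolation=cv2.INTER_CUBIC));print(y,x,ctrl.read_time_s())
E
```

```text
[255.16432094 183.55027525] [(array([257.6, 183.5]), array([248, 170,  19,  24, 299], dtype=int32))]
(np.float64(257.0), np.float64(181.5)) [0.53355358 0.15184613 0.094     ]
[255.58439595 190.33021122] [(array([255.2, 187.9]), array([238, 179,  29,  19, 340], dtype=int32))]
(np.float64(252.0), np.float64(188.0)) [0.53331721 0.15329404 0.094     ]
(array([0.53352408, 0.15237097, 0.09262984]), [np.float64(0.0006482962603823227), np.float64(0.0006482962603822408)])
(array([0.53485977, 0.15172047, 0.09441103]), [np.float64(0.0013740158928041584), np.float64(0.0022366094621875756), np.float64(0.0033342736759300966), np.float64(0.0008348665610155474)])
140 190 3.525
```

View pics/crop1.png

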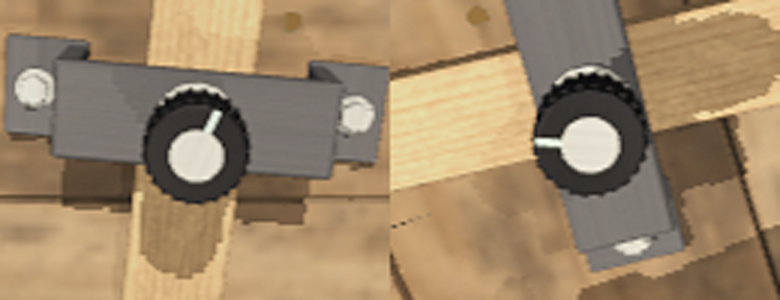

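In these crops the cap disc centres, leaving out the pointer, are at w1 (257.3,185.3) and w2 (256.7,188.3). I'll recompute from those, then descend and grip.

```bash
python3 - <<'E'
from h import *
c1=np.load("w1.npy",allow_pickle=True).item();c2=viewer.calibration("wrist")
r=[ray(c1,(257.3,185.3)),ray(c2,(256.7,188.3))]
C={n:viewer.calibration(n) for n in("side","top")}
r+=[ray(C["side"],(222,140)),ray(C["top"],(177.4,183.6))]
print(tri(*r[:2])); X,e=tri(*r);print(X,e)
assert .088<X[2]<.099
X=tri(*r[:2])[0]
ctrl.reach([X[0],X[1],.13],rot(20))
qa=np.array(ctrl.inverse_kinematics([X[0],X[1],.063],rot(20))); 
qh=np.array(ctrl.inverse_kinematics([X[0],X[1],.13],rot(20)))
qb=np.array(ctrl.inverse_kinematics([X[0],X[1],.051],rot(20)))
print(qh.round(2),qa.round(2),qb.round(2),ctrl.read_time_s())
np.savez("q.npz",X=X,qa=qa,qb=qb,qh=qh)
E
```

```text
(array([0.5373616 , 0.15194718, 0.09517987]), [np.float64(0.00026283048265693295), np.float64(0.0002628304826569374)])
[0.536907   0.15145299 0.09445416] [np.float64(0.0008506819495127239), np.float64(0.0005342776206222964), np.float64(0.0013583675788438408), np.float64(0.0023377860527176208)]
[-20.99  28.95   4.06 104.26  -2.69  46.88   4.4 ] [-20.57  34.05   3.5  108.09  -3.19  37.96   4.84] [-20.49  35.05   3.39 108.65  -3.28  36.39   4.92] 4.1583
```

```bash
cat >> h.py <<'E'
D=np.load("q.npz") if __import__("os").path.exists("q.npz") else None
def Q(z,q7):
    t=(.063-z)/.012; q=D["qa"]+t*(D["qb"]-D["qa"]); q[6]=q7; return q
def tel(*a): print(*a,"t",round(ctrl.read_time_s(),2),"q7",round(ctrl.read_joint_pos()[6],1),"eef",np.round(ctrl.read_eef_pos()*1e3 if 1 else 0,1),"F",np.round(ctrl.read_force(),1),"M",np.round(ctrl.read_ft_torque(),2),"w",round(ctrl.read_gripper_width()*1e3,1),"gf",round(float(ctrl.read_grasp_force()),1),flush=True)
def stroke(z,q7a,q7b,step,mz):
    "grip at height z and turn from q7a down to q7b, following the screw; stop when moment about z has changed by mz"
    h=D["qh"].copy(); h[6]=q7a; ctrl.set_joints(h); ctrl.set_joints(Q(z,q7a)); tel("down")
    m0=None; jaws.grip(0.02); tel("grip"); q=q7a; m0=ctrl.read_ft_torque()[2]; hit=False
    while q>q7b and not hit:
        d=min(step,q-q7b); q-=d; z-=.00119*np.radians(d)
        ctrl.set_joints(Q(z,q)); tel(); hit=abs(ctrl.read_ft_torque()[2]-m0)>mz or np.linalg.norm(ctrl.read_force())>60
    return z,q,hit
def release(z,q):
    jaws.grip(.085); tel("open"); h=D["qh"].copy(); h[6]=q; ctrl.set_joints(h)
E
python3 - <<'E'
from h import *
print(stroke(.061,110,-110,27.5,.6))
E
```

```text
down t 6.16 q7 110.0 eef [536.9 151.7  60.7] F [ 0.1 -0.5 -0.2] M [-0.02 -0.02  0.05] w 85.5 gf 0.0
grip t 6.68 q7 110.0 eef [537.8 152.8  62.5] F [-2.   0.2  8.8] M [0.13 0.47 0.04] w 34.7 gf 58.8
t 7.22 q7 82.5 eef [537.9 152.3  61.9] F [-1.8 -0.2  8. ] M [-0.09  0.46 -0.1 ] w 34.3 gf 58.8
t 7.75 q7 55.0 eef [537.7 151.9  61.3] F [-2.7 -0.   9.5] M [-0.28  0.62 -0.17] w 34.6 gf 58.9
t 8.28 q7 27.5 eef [537.3 151.6  60.7] F [-3.  -1.3 10.1] M [-0.45  0.88 -0.18] w 34.7 gf 59.0
t 8.82 q7 -0.0 eef [536.9 151.6  60.2] F [-4.5 -1.5 13.1] M [-0.47  1.17 -0.07] w 34.6 gf 59.1
t 9.35 q7 -27.5 eef [536.5 151.7  59.6] F [-5.6 -1.5 11.9] M [-0.27  1.43 -0.14] w 34.7 gf 59.2
t 9.88 q7 -55.0 eef [536.2 152.   59. ] F [-6.6 -0.6 12.4] M [-0.06  1.49 -0.14] w 34.3 gf 59.2
t 10.42 q7 -82.5 eef [536.1 152.4  58.4] F [-6.6  0.  13.2] M [ 0.24  1.49 -0.13] w 34.2 gf 59.2
t 10.95 q7 -110.0 eef [536.2 152.7  57.8] F [-6.5  1.4 12. ] M [ 0.35  1.42 -0.16] w 34.7 gf 59.2
(np.float64(0.056430728018278864), -110.0, np.False_)
```

```bash
python3 - <<'E'
from h import *
release(.0564,-110)
z,q,h=stroke(.057,110,-110,15,.6); print(z,q,h)
E
```

```text
open t 11.5 q7 -110.0 eef [537.4 151.9  56.3] F [ 0.3 -0.7  0.2] M [-0.   -0.03 -0.01] w 85.0 gf 0.0
down t 15.49 q7 110.0 eef [536.9 151.7  56.8] F [-0.  -1.2  0.7] M [-0.01 -0.01  0.04] w 85.2 gf 0.0
grip t 16.01 q7 110.0 eef [537.8 152.8  58.5] F [-3.1  1.6  8.5] M [ 0.13  0.49 -0.03] w 34.8 gf 58.8
t 16.37 q7 95.0 eef [537.9 152.5  58.2] F [-2.7  0.3  8.2] M [ 0.01  0.48 -0.15] w 34.3 gf 58.7
t 16.73 q7 80.0 eef [537.9 152.3  57.9] F [-2.2  0.3  8.6] M [-0.12  0.52 -0.18] w 34.5 gf 58.8
t 17.08 q7 65.0 eef [537.8 152.   57.6] F [-1.6  0.6  9.1] M [-0.26  0.57 -0.14] w 34.3 gf 58.8
t 17.44 q7 50.0 eef [537.6 151.8  57.3] F [-3.3 -1.4 10.1] M [-0.43  0.67 -0.1 ] w 34.5 gf 58.9
t 17.8 q7 35.0 eef [537.5 151.6  57. ] F [-3.7 -0.9 11. ] M [-0.43  0.83 -0.11] w 34.8 gf 58.9
t 18.16 q7 20.0 eef [537.2 151.5  56.6] F [-3.6 -1.4 10.9] M [-0.57  1.02 -0.13] w 34.5 gf 59.0
t 18.52 q7 5.0 eef [537.  151.5  56.3] F [-4.8 -2.2 10.5] M [-0.45  1.12 -0.14] w 34.6 gf 59.1
t 18.88 q7 -10.0 eef [536.8 151.6  56. ] F [-4.3 -1.4 12.8] M [-0.4   1.3  -0.11] w 34.5 gf 59.1
t 19.23 q7 -25.0 eef [536.5 151.6  55.7] F [-6.1 -1.6 13.6] M [-0.32  1.42 -0.15] w 34.5 gf 59.2
t 19.59 q7 -40.0 eef [536.4 151.8  55.6] F [-6.1 -1.8 16. ] M [-0.28  1.7  -0.09] w 34.7 gf 59.5
t 19.95 q7 -55.0 eef [536.9 152.4  55.4] F [-5.8 -0.9 14.4] M [-0.1   1.3   0.21] w 34.5 gf 60.2
t 20.31 q7 -70.0 eef [538.2 153.2  55.2] F [-2.4  2.3 10.8] M [0.4  0.48 0.11] w 34.5 gf 60.3
t 20.67 q7 -85.0 eef [538.9 153.2  55. ] F [-0.3  0.9 10.7] M [0.19 0.09 1.03] w 34.7 gf 60.5
0.052949963470747145 -85 True
```

```bash
python3 - <<'E'
from h import *
release(.053,-85); tel()
ctrl.reach([.536,.151,.2],rot(-20))
f=viewer.grab_frame("wrist")[...,::-1]; g=viewer.grab_frame("top")[...,::-1]; s=viewer.grab_frame("side")[...,::-1]
a=[f[120:220,190:320],s[115:190,165:262]]
cv2.imwrite("pics/c2.png",np.hstack([cv2.resize(x,(390,300),interpolation=cv2.INTER_CUBIC) for x in a]));tel()
cv2.imwrite("pics/w3.png",f);cv2.imwrite("pics/s3.png",s);cv2.imwrite("pics/t3.png",g)
E
```

```text
open t 21.22 q7 -85.0 eef [537.3 151.8  52.8] F [0.6 0.3 0.3] M [ 0.01  0.02 -0.01] w 85.5 gf 0.0
t 21.62 q7 -85.0 eef [538.  152.1 131.3] F [ 0.2  0.1 -0.2] M [ 0.02 -0.01  0.05] w 85.0 gf 0.0
t 22.5 q7 -43.7 eef [535.4 150.9 198.7] F [ 0.6 -0.2 -0.1] M [-0.    0.    0.01] w 85.2 gf 0.0
```

View pics/c2.png

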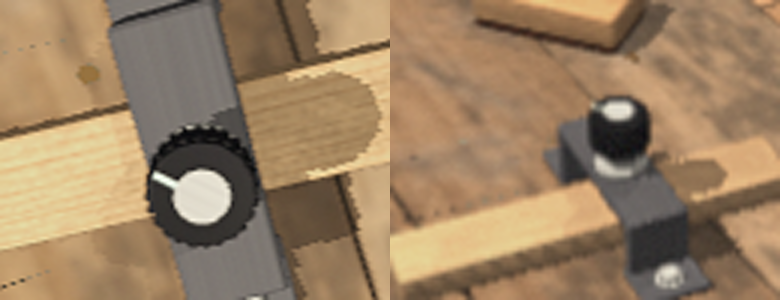

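The pointer turned from about left to about 23° clockwise of that, so a full turn plus about 23°. The collar looks seated and the strip looks unmoved. To confirm the hard stop, I'll regrip and twist a little more; the pointer must not move.

```bash
python3 - <<'E'
from h import *
z,q,h=stroke(.0535,60,15,9,.6); print(z,q,h)
release(z,q); tel()
ctrl.reach([.536,.151,.2],rot(-20))
c=viewer.calibration("wrist");f=viewer.grab_frame("wrist")[...,::-1]
ctrl.reach([.536,.151,.22],rot(90))
c1=viewer.calibration("wrist");f1=viewer.grab_frame("wrist")[...,::-1]; cv2.imwrite("pics/w5.png",f1);np.save("w5.npy",[c,c1])
w2=cv2.imread("pics/w2.png");w3=cv2.imread("pics/w3.png")
cv2.imwrite("pics/c3.png",np.hstack([cv2.resize(x,(260,200),interpolation=cv2.INTER_CUBIC) for x in (w3[120:220,190:320],f[120:220,190:320],f1[120:220,190:320])]))
# strip check: pale pixels changed between w1 and w5 (same pose)
w1=cv2.imread("pics/w1.png")
for im in(w1,f1):
    hsv=cv2.cvtColor(im,cv2.COLOR_BGR2HSV); m=((hsv[...,2]>190)&(hsv[...,1]>60)).astype(np.uint8); m[:, :225]=0;m[:,305:]=0;m[155:]=0
    ys,xs=np.nonzero(m); print("strip",len(xs),xs.mean().round(1),ys.min(),xs.min(),xs.max())
tel()
E
```

```text
down t 24.5 q7 60.0 eef [537.1 151.7  53.4] F [ 0.1 -0.4  1. ] M [-0.02 -0.01  0.01] w 85.0 gf 0.0
grip t 25.02 q7 60.0 eef [538.1 152.1  55. ] F [ 0.4 -0.7  8.1] M [-0.21  0.31  0.02] w 34.5 gf 58.9
t 25.3 q7 51.0 eef [538.6 151.6  54.8] F [ 0.3 -1.6  7.1] M [-0.51 -0.02  0.44] w 34.7 gf 59.7
t 25.57 q7 42.0 eef [539.  151.   54.7] F [ 1.3 -4.1  7.1] M [-0.85 -0.18  0.89] w 34.6 gf 59.9
0.05312615047422282 42 True
open t 26.12 q7 42.0 eef [537.3 152.   53. ] F [-0.6  0.3  0.4] M [-0.02 -0.01  0.  ] w 85.5 gf 0.0
t 26.53 q7 42.0 eef [538.  152.2 131.3] F [-0.2 -0.2 -0.8] M [ 0.03  0.05 -0.04] w 84.7 gf 0.0
strip 5421 267.7 0 225 304
strip 5602 267.8 0 225 304
t 29.16 q7 71.0 eef [535.9 150.9 219.8] F [ 0.2  0.2 -1.1] M [-0.01 -0.01 -0.  ] w 84.8 gf 0.0
```

View pics/c3.png

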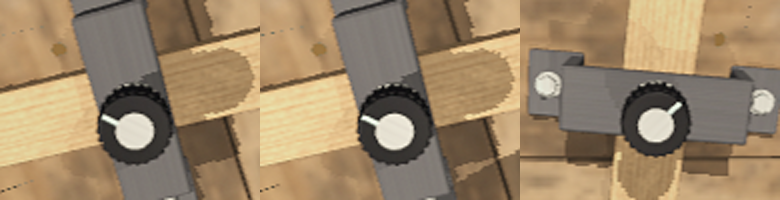

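The pointer is in the same place before and after the extra twist, at about (108,120) to (134,130) in the crops. The moment rose straight to 0.9 N m, so the knob is on its hard stop. The strip has not moved, and the gripper is clear and open.

```bash
python3 - <<'E'
from h import *
c,c1=np.load("w5.npy",allow_pickle=True)
print(tri(ray(c,(257,185)),ray(c1,(257.5,182.5))))
print(order.sign_off())
E
```

```text
(array([0.53732332, 0.15190541, 0.08519439]), [np.float64(6.99586359657798e-05), np.float64(6.995863596581972e-05)])
the job is handed in; nothing more can be done
None
```

The work hold-down's knob is screwed home on its hard stop (head top measured at 85 mm, 86 expected), the strip is where it was, the other knob was not touched, and the job is handed in; sign-off gave no verdict.

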